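# Swing the inspection camera over the specimen pot

### The job

Swing the heavy camera boom round from where it is parked and bring it to rest with its lens squarely above the specimen pot on the round stage, then let go so that it stays there by itself, still and untouched, for a good four seconds. Push it gently and only on the orange sprung bumpers at the sides of its head: do not touch the white housing or its glass, do not swing it fast or let it run near its end stops, and leave the pot and the other things on the bench where they are.

Things in the scene. Friction and masses are not known exactly. Their poses are not given: they have to be found in the camera images.
- boom (a joint): swing angle (rad) of the heavy camera boom on its upright post. At 0 the boom points along -x of boom_zero, roughly at the robot; growing = counter-clockwise from above, head towards the robot's right (-y). Starts at rest between -0.66 and -0.5. Hard end stops at -0.95 and +0.95: keep 0.1 away. It turns on ball bearings and coasts long. It must never swing faster than 0.7 rad/s.
- boom_zero (a point): reference point fixed to the post: the upright turning axis lies 100 mm from it along its +x (z up), and -x is the zero direction of boom; 160 mm above the table. Boom's nominal moment of inertia about that axis 0.345 kg m2 (2.8 kg felt at the bumpers; in truth anything from 0.26 to 0.45 kg m2), damping 0.03 N m s/rad, dry friction 0.0015 N m. The post has a round dark foot 170 mm across.
- lens (a point): centre of the round lens under the camera head, 340 mm from the turning axis, 117 mm above the table
- head_top (a point): middle of the top of the white camera head, 340 mm from the axis, 195 mm above the table; frame turns with the boom, which points to its -x. White housing, glass on top and front, not to be touched: head a box from 277 to 403 mm from the axis, 110 mm wide, 125 (lens rim 115) to 196 mm above the table; beam from head to post 96 mm wide, 130 to 191 mm high.
- bumper_left (a joint): travel (m) of the sprung orange bumper on the head's side facing the robot's left (+y): 0 out, 0.020 fully in. Spring 80 N/m, hardly damped: 1.6 N presses it home and it kicks the boom back. Block 310 to 390 mm from the axis, 135 to 185 mm above the table, sticks out 25 mm from the head. Pushing it makes boom grow.
- bumper_right (a joint): the same orange bumper on the head's other side (robot's right, -y); pushing it makes boom fall
- bumper_left_face (a point): centre of the left bumper's outer face: 350 mm from the axis along the boom, 80 mm to the side of the boom's centre line, 160 mm above the table
- bumper_right_face (a point): centre of the right bumper's outer face, mirror image of the left
- stage_mark (a point): centre of the top of the round stage (110 mm across, black with white top, 24 mm high) at the end of the fixed low arm, 340 mm from the same post axis and so under the lens' path; the place differs each time, at boom angles of 0.15 to 0.5
- pot: white specimen pot with green lid standing on the middle of the stage, 64 mm across, 56 mm high, origin at the centre of its underside
- tube_rack: white two-tier rack with capped blood tubes, 110 x 220 mm, 108 high; stands by, origin at the centre of its underside
- amber_bottle: amber glass bottle with white cap, 80 mm across, 170 high; stands by, origin at the centre of its underside
- tape_roll: cream tape roll lying flat, 96 mm across, 45 high; stands by, origin at the centre of its underside
- yellow_pot: specimen pot with yellow body and green lid, 64 mm across, 56 high; not the one to inspect; stands by, origin at the centre of its underside
- white_pot: white specimen pot with green lid on the table top at the side, 64 mm across, 56 high; not the one to inspect; stands by, origin at the centre of its underside
- wax_tray: clear tray with a red-orange block, 140 x 110 mm, 35 high; stands by, origin at the centre of its underside
Things that resemble listed ones, but are neither listed nor needed, are in the scene too. What is shaped like the pot but pink is not meant.

How it is judged:
On the way:
1. the lens is above the stage (within 25 mm sideways), the boom at rest and untouched, for 3 s (horizontal distance between lens and stage_mark below 0.025 m and velocity of joint boom between -0.02 and 0.02 rad/s and contact force between each of the fingers, the arm and boom below 0.1 N), for 3 s.
At the end, for the whole second after the job is handed in: The lens is within 25 mm sideways of the middle of the stage, the boom turns slower than 0.02 rad/s with nothing of the robot touching it, and the pot still stands upright within 15 mm of the stage's middle (all of step 1 and horizontal distance between pot and stage_mark below 0.015 m and angle between pot's own z axis and vertical below 0.15 rad).
It fails at once if the robot touches the white housing or its glass (more than 1.5 N) (contact force between any of the fingers, the arm and boom_c0 above 1.5 N or contact force between any of the fingers, the arm and boom_c1 above 1.5 N or contact force between any of the fingers, the arm and boom_c2 above 1.5 N or contact force between any of the fingers, the arm and boom_c3 above 1.5 N).
It fails at once if the boom is hit or gripped (more than 15 N) (contact force between any of the fingers, the arm and boom above 15 N).
It fails at once if the boom swings faster than 0.7 rad/s (velocity of joint boom above 0.7 rad/s or velocity of joint boom below -0.7 rad/s).
It fails at once if the boom runs to within 0.08 rad of an end stop (value of joint boom above 0.87 rad or value of joint boom below -0.87 rad).
It fails at once if the pot or a bystander is shifted by more than 20 mm (distance of any of pot, tube_rack, amber_bottle, tape_roll, yellow_pot, white_pot, wax_tray from where it was at the start of the episode above 0.02 m).
It also fails if it takes over 51 s, if anything falls off the work surface, if the arm or the gripper's body presses on something with over 40 N, if the wrist force passes 120 N, or if a joint passes its speed limit or range.

### The arm

A 7-joint arm with a two-finger parallel gripper is mounted at the origin on the work surface. World frame = base frame: x ahead of the robot, y to its left, z up, the work surface at z = 0. Lengths are in m, angles in rad, forces in N, time in s.
With the tool pointing down it reaches from about 0.425 to 0.875 m from the base axis. Payload 4.7 kg.
Tool frame: the origin (TCP) lies on the centre line of the jaws, within the pads' length; the fingertips stand 14 mm ahead of it and the grasp point (between the pads) lies 5 mm behind it; z points along the fingers, y is the line along which they close (so a half turn about z gives the same grasp; the last joint's range is limited). The gripper opens to 87 mm and grips with 3 to 60 N. Pads are 19 mm wide; open, the fingers measure 117 mm over their backs; the gripper's body (75 mm by 190 mm) begins 51 mm behind the grasp point.
Start: joints at [0.014, 0.321, -0.07, 1.45, 0.023, 1.371, -0.057], TCP at [0.65, -0, 0.237] pointing down, gripper open.
Joint ranges: [-2.86, 2.86], [-0.3, 2.09], [-1.38, 1.24], [0.06, 2.45], [-1.56, 4.7], [0.09, 2.05], [-2.69, 2.69]. Speed limits (rad/s): [2.57, 2.57, 3.14, 3.14, 3.14, 3.14, 3.14].

### API

Orientations are given as a rotation vector (axis times angle).
In Python, from bench import ctrl gives the robot as it stands.
- The arm moves only by the tool send_rows, never from a script. Its argument "steps" is a list of rows, each an object of numbers: "tx", "ty", "tz": the shift along the tool's x, y, z in units of 60 mm (1.0 is 60 mm); "turn": the turn about the tool's z in units of 8 degrees (1.0 is 8 degrees); "grip": the opening, from 0 (shut) to 1 (fully open). A call has 1 to 12 rows; each row shifts and turns the commanded pose from where the row before left it, along the tool's axes as they then stand; what a row does not reach is not made up. A row lasts 1/8 s, in which the tool goes at most 62.5 mm and 10.7 degrees, less where a joint would pass 70% of its speed; a pose out of reach is approached as far as the arm can. A call is refused whole if a number of a shift passes 1 or a number of a turn 1, either way. A call with a gripper value outside its range is refused whole. The fingers move at their own pace and stop on an object; "newtons" is the grip in N (left out, the last holds). Time passes only in rows, so rows that do not move let the fingers close. It gives the time, the measured TCP pose, the force, the opening and the grip force at its end, in the units of the state.
- ctrl.get_state(): the state, without advancing time (a new reading comes with each control period).
- ctrl.get_image(name): name is "scene" or "side" or "wrist"; returns a dict with "pixels" (420x560x3 uint8, red, green, blue), "K" (3x3 intrinsics, pixels), "cam_to_world" (4x4, takes a point from camera to world coordinates); the wrist camera has in their place "T_tool_cam" (4x4, takes a point from camera to tool coordinates, whose origin is the TCP and whose axes are the flange's). Camera axes: x right, y down, z forward; pixel columns grow to the right and rows downward; lengths in m; the calibration is good to about 2 mm. A picture is of the moment at which its call begins: read the wrist's pose just before it. There is no depth.
- ctrl.close_job(): hands the job in; it is judged then, once.
The state is a dict: "time": time; "joint_positions": joint angles; "qd": joint speeds; "joint_torque": joint torques, N m; "position": TCP position; "tool_rot": TCP orientation; "ft_force": force on the tool from outside, world axes, zero at the start; "torque": the same for the moment, N m; "grip_width": opening from 0.0 (shut) to 1.0 (fully open); "grip_force": force on a finger pad.
Only numpy, scipy, OpenCV 4.12 (cv2) and the standard library are available. Lean on these libraries where they do the work, as an engineer would, in place of code of your own. Each camera call takes 0.05 s, during which the arm holds its last target. There are 200 camera calls.

## Working session

There is one attempt and no reset: what is moved stays moved. The work goes in short steps, Python scripts to look and compute and a tool call to move; the robot and the scene stay as the last step left them, time stands still between calls to the robot, and variables do not carry over. Pictures are saved under pics/ and viewed, at most 10 in all, crops included, and the job is handed in when it is done.

Besides the shell and the picture viewer there is one more tool, called after "Call:" as a command line: name --argument value ..., lists and objects as JSON in quotes. send_rows: Moves the arm, as the interface text tells. Its arguments: {"type":"object","properties":{"steps":{"type":"array"},"newtons":{"type":"number"}},"required":["steps"]}

```bash
mkdir -p pics; ls; python3 - <<'E'
from bench import ctrl
import cv2,numpy as np
s=ctrl.get_state();print({k:np.round(v,3).tolist() for k,v in s.items()})
for n in ("scene","side"):
    d=ctrl.get_image(n);cv2.imwrite(f"pics/{n}0.png",d["pixels"][:,:,::-1])
    print(n,np.round(d["K"],1).tolist(),np.round(d["cam_to_world"],3).tolist())
E
```

```text
pics
{'time': 0.0, 'joint_positions': [0.014, 0.322, -0.07, 1.452, 0.023, 1.371, -0.057], 'qd': [-0.001, 0.001, 0.002, -0.002, 0.0, 0.0, -0.001], 'joint_torque': [-0.0, -49.128, -0.404, -31.253, -0.064, 0.044, 0.0], 'position': [0.649, -0.0, 0.235], 'tool_rot': [-2.221, -2.221, 0.002], 'ft_force': [-0.249, 0.335, 0.249], 'torque': [0.024, 0.009, -0.02], 'grip_force': 0.0, 'grip_width': 0.997}
scene [[511.0, 0.0, 277.8], [0.0, 511.0, 210.6], [0.0, 0.0, 1.0]] [[-0.831, 0.449, -0.328, 1.198], [0.556, 0.676, -0.485, 0.934], [0.004, -0.585, -0.811, 1.726], [0.0, 0.0, 0.0, 1.0]]
side [[402.3, 0.0, 278.4], [0.0, 402.3, 197.6], [0.0, 0.0, 1.0]] [[0.857, -0.377, 0.35, 0.086], [-0.514, -0.603, 0.61, -0.827], [-0.019, -0.703, -0.711, 1.103], [0.0, 0.0, 0.0, 1.0]]
```

View pics/scene0.png

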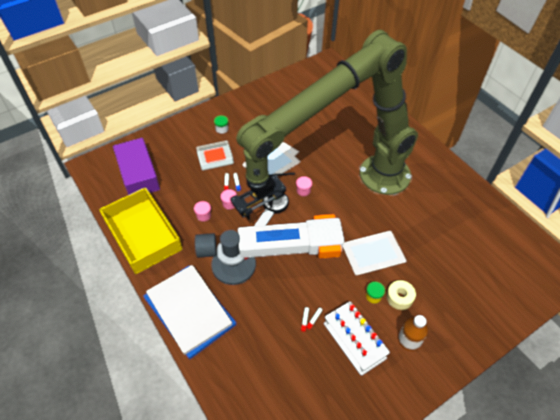

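View pics/side0.png

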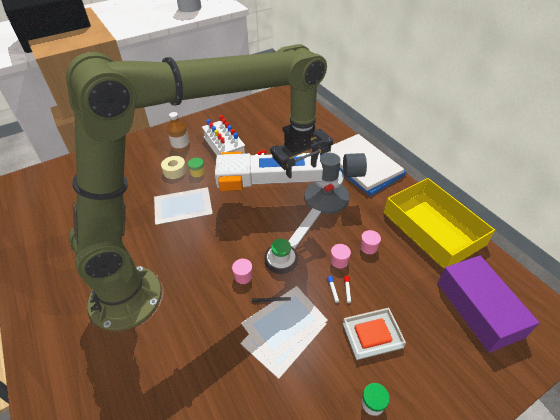

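The scene view shows the post foot at about (233,264), the head at (325,238) and the stage partly hidden by the gripper. The side view shows the stage and pot at (281,255), the foot at (327,196) and the head at (232,170). I'll enlarge both.

```bash
python3 - <<'E'
import cv2
a=cv2.imread("pics/scene0.png")[170:300,180:360];b=cv2.imread("pics/side0.png")[120:290,200:390]
cv2.imwrite("pics/sc_c.png",cv2.resize(a,None,fx=4,fy=4,interpolation=cv2.INTER_CUBIC))
cv2.imwrite("pics/si_c.png",cv2.resize(b,None,fx=3.5,fy=3.5,interpolation=cv2.INTER_CUBIC))
E
```

```text
(no output)
```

View pics/sc_c.png

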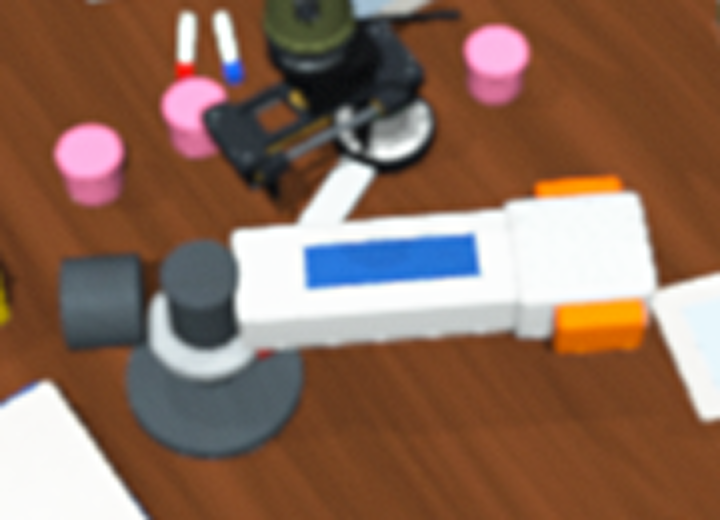

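View pics/si_c.png

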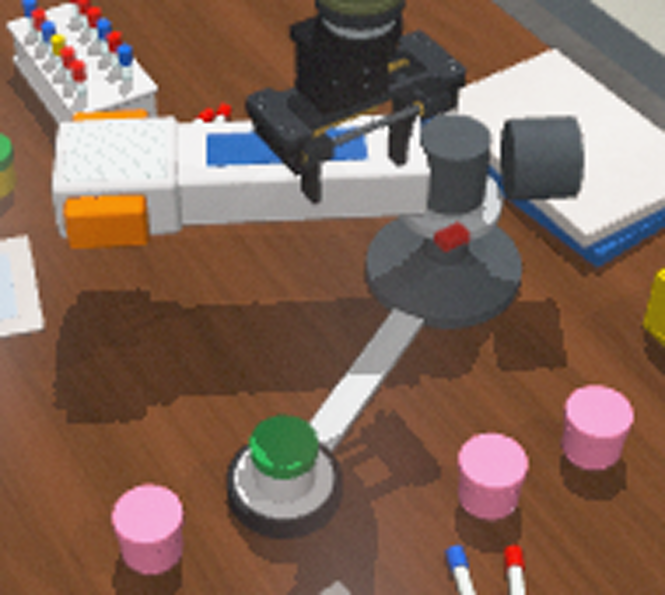

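The crops, in full-image pixels, give these positions:
- **Scene:** head-top corners at (307,221), (340,218), (344,242) and (310,247). Foot centre at about (233.5,264).
- **Side:** head-top corners at (217,155), (251,154), (251,173) and (216,174). Stage centre at about (281.5,257), lid at (281,247).

```bash
cat > h.py <<'E'
import numpy as np
CAM={"scene":None,"side":None}
def ray(d,uv,z):
    K=np.array(d["K"]);T=np.array(d["cam_to_world"])
    v=T[:3,:3]@np.linalg.solve(K,[uv[0],uv[1],1]);c=T[:3,3]
    return (c+v*(z-c[2])/v[2])[:2]
def proj(d,p):
    T=np.array(d["cam_to_world"]);q=np.array(d["K"])@(T[:3,:3].T@(np.asarray(p)-T[:3,3]));return q[:2]/q[2]
E
python3 - <<'E'
from bench import ctrl
from h import *
sc=ctrl.get_image("scene");si=ctrl.get_image("side")
S=lambda u,v:(180+u/4,170+v/4)
D=lambda u,v:(200+u/3.5,120+v/3.5)
np.set_printoptions(precision=4,suppress=True)
for n,d,f,P in (("sc",sc,S,[(508,203),(640,193),(655,290),(520,308)]),("si",si,D,[(60,122),(178,118),(180,185),(55,190)])):
    q=np.array([ray(d,f(*p),.195) for p in P]);print(n,"head",q,q.mean(0))
print("foot sc",[ray(sc,S(*p),0.005) for p in((128,380),(302,380),(212,455))])
print("foot si",[ray(si,D(*p),0.005) for p in((366,268),(522,268),(445,328))])
print("stage si top l,r,b",[ray(si,D(*p),0.024) for p in((231,480),(340,480),(285,520),(330,440))])
print("lid si",ray(si,D(284,440),.056+.024))
print("cap sc",[ray(sc,S(200,270),z) for z in(.2,.22,.24,.26)])
print("cap si",[ray(si,D(456,138),z) for z in(.2,.22,.24,.26)])
# green lid & pots & bystanders
import cv2
for n,d in(("sc",sc),("si",si)):
    h=cv2.cvtColor(d["pixels"],cv2.COLOR_RGB2HSV)
    for col,lo,hi in(("green",(50,120,40),(75,255,255)),("orange",(9,220,150),(17,255,255))):
        m=cv2.inRange(h,lo,hi);N,_,st,ce=cv2.connectedComponentsWithStats(m)
        print(n,col,[(ce[i].round(1).tolist(),int(st[i,4]),st[i,:4].tolist(),ray(d,ce[i],.08 if col=="green" else .17).round(3).tolist()) for i in range(1,N) if st[i,4]>25])
E
```

```text
sc head [[0.5153 0.116 ]
 [0.4082 0.1738]
 [0.4616 0.264 ]
 [0.572  0.2131]] [0.4893 0.1917]
si head [[0.4581 0.2509]
 [0.563  0.1923]
 [0.5162 0.101 ]
 [0.4103 0.159 ]] [0.4869 0.1758]
foot sc [array([ 0.8568, -0.0196]), array([0.7172, 0.0732]), array([0.8309, 0.0947])]
foot si [array([0.7148, 0.0658]), array([ 0.8594, -0.0246]), array([ 0.736 , -0.0523])]
stage si top l,r,b [array([ 0.4408, -0.1167]), array([ 0.528 , -0.1707]), array([ 0.4607, -0.182 ]), array([ 0.5454, -0.1259])]
lid si [ 0.4859 -0.1402]
cap sc [array([0.7873, 0.0262]), array([0.7927, 0.0381]), array([0.7981, 0.05  ]), array([0.8034, 0.0619])]
cap si [array([0.7793, 0.0114]), array([ 0.7639, -0.0071]), array([ 0.7485, -0.0257]), array([ 0.7332, -0.0443])]
sc green [([220.6, 120.8], 125, [214, 116, 14, 11], [0.469, -0.612]), ([375.3, 289.5], 240, [367, 282, 18, 16], [0.435, 0.433])]
sc orange [([323.0, 215.3], 45, [313, 214, 22, 5], [0.44, 0.116]), ([329.3, 253.9], 142, [319, 250, 22, 8], [0.522, 0.262]), ([416.2, 332.9], 173, [407, 327, 19, 13], [0.468, 0.652])]
si green [([195.2, 162.1], 109, [188, 158, 15, 9], [0.413, 0.393]), ([280.0, 247.1], 252, [271, 239, 19, 18], [0.48, -0.143]), ([375.5, 396.6], 591, [363, 383, 26, 29], [0.442, -0.647])]
si orange [([230.1, 183.3], 270, [219, 176, 23, 15], [0.442, 0.118])]
```

Call:
send_rows --steps '[{"tz": -0.6, "grip": 0}, {"tx": 0.48, "ty": -0.2}, {"tx": 0.48, "ty": -0.2}, {"tx": 0.48, "ty": -0.2}, {"tx": 0.48, "ty": -0.2}, {"tx": 0.48, "ty": -0.2}, {"tx": 0.48, "ty": -0.2}, {"tx": 0.48, "ty": -0.2}, {"tx": 0.48, "ty": -0.2}, {"tx": 0.48, "ty": -0.2}, {"tx": 0.48, "ty": -0.2}]'

```text
validation failed for argument at $.st...
```

Call:
send_rows --steps '[{"turn": 0.9}, {"turn": 0.9}, {"turn": 0.9}, {"turn": 0.8}, {"turn": 0}]'

```text
validation failed for argument at $.st...
```

```bash
cat >> h.py <<'E'
from scipy.spatial.transform import Rotation as Ro
AX=np.array([.787,.0235])
def boomrel(p,ax=AX):
    """point -> polar about axis: angle theta_w, radius"""
    q=np.asarray(p)[:2]-ax;return np.arctan2(-q[1],-q[0]),np.hypot(*q)
E
python3 - <<'E'
from bench import ctrl
from h import *
import cv2
np.set_printoptions(precision=4,suppress=True)
s=ctrl.get_state();R=Ro.from_rotvec(s["tool_rot"]).as_matrix()
print(s["time"],s["position"],R,s["ft_force"],s["grip_width"])
d=ctrl.get_image("scene");cv2.imwrite("pics/scene1.png",d["pixels"][:,:,::-1])
a=d["pixels"][150:300,180:360,::-1];cv2.imwrite("pics/sc1c.png",cv2.resize(a,None,fx=4,fy=4,interpolation=cv2.INTER_CUBIC))
E
```

```text
0.2 [ 0.6497 -0.0001  0.2359] [[ 0.      1.     -0.0011]
 [ 1.     -0.     -0.0001]
 [-0.0001 -0.0011 -1.    ]] [-0.1913  0.1527  0.3879] 1.000822150448239
```

View pics/sc1c.png

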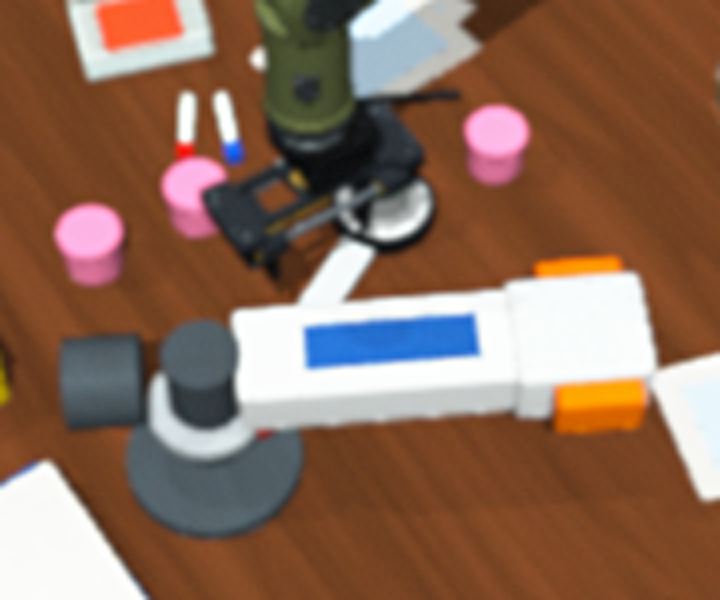

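The picture shows the arm still in its start position because both move calls were refused. The rows probably need every field, so I'll send complete ones.

Call:
send_rows --steps '[{"tx": 0, "ty": 0, "tz": -0.6, "turn": 0, "grip": 0}, {"tx": 0.48, "ty": -0.2, "tz": 0, "turn": 0, "grip": 0}, {"tx": 0.48, "ty": -0.2, "tz": 0, "turn": 0, "grip": 0}, {"tx": 0.48, "ty": -0.2, "tz": 0, "turn": 0, "grip": 0}, {"tx": 0.48, "ty": -0.2, "tz": 0, "turn": 0, "grip": 0}, {"tx": 0.48, "ty": -0.2, "tz": 0, "turn": 0, "grip": 0}, {"tx": 0.48, "ty": -0.2, "tz": 0, "turn": 0, "grip": 0}, {"tx": 0.48, "ty": -0.2, "tz": 0, "turn": 0, "grip": 0}, {"tx": 0.48, "ty": -0.2, "tz": 0, "turn": 0, "grip": 0}, {"tx": 0.48, "ty": -0.2, "tz": 0, "turn": 0, "grip": 0}, {"tx": 0.48, "ty": -0.2, "tz": 0, "turn": 0, "grip": 0}]'

```text
time: 1.62
position: [0.5295, 0.2888, 0.2725]
tool_rot: [2.221, 2.221, -0.0]
ft_force: [-0.1, 0.7, -0.3]
grip_width: 0.006
grip_force: 0.0
```

Call:
send_rows --steps '[{"tx": 0, "ty": 0, "tz": 0, "turn": 0.9, "grip": 0}, {"tx": 0, "ty": 0, "tz": 0, "turn": 0.9, "grip": 0}, {"tx": 0, "ty": 0, "tz": 0, "turn": 0.9, "grip": 0}, {"tx": 0, "ty": 0, "tz": 0, "turn": 0.8, "grip": 0}, {"tx": 0, "ty": 0, "tz": 0, "turn": 0, "grip": 0}]'

```text
time: 2.25
position: [0.5299, 0.2879, 0.2724]
tool_rot: [2.692, 1.62, -0.0]
ft_force: [0.1, 0.8, 0.6]
grip_width: 0.003
grip_force: 0.0
```

```bash
python3 - <<'E'
from bench import ctrl
from h import *
import cv2
np.set_printoptions(precision=4,suppress=True)
s=ctrl.get_state();R=Ro.from_rotvec(s["tool_rot"]).as_matrix()
print(s["time"],s["position"],R,s["ft_force"],s["grip_width"])
out=[]
for n,(r,c) in(("scene",(150,180)),("side",(120,180))):
    d=ctrl.get_image(n)
    a=d["pixels"][r:r+150,c:c+190,::-1];out.append(cv2.resize(a,(760//2*1,300),interpolation=cv2.INTER_CUBIC))
    cv2.imwrite(f"pics/{n}2.png",d["pixels"][:,:,::-1])
    # predicted: finger position clearance
    th=-.491;D=np.array([-np.cos(th),-np.sin(th)]);L=np.array([-np.sin(th),np.cos(th)])
    for a_,b_ in((310,80),(390,80),(310,-80),(390,-80)):
        print(n,a_,b_,proj(d,np.r_[AX+D*a_/1e3+L*b_/1e3,.185])-[c,r])
cv2.imwrite("pics/c2.png",np.hstack(out))
p=s["position"][:2]-AX
print("finger radial,left",p@D,p@L)
E
```

```text
2.25 [0.5299 0.2879 0.2724] [[ 0.4684  0.8835 -0.0001]
 [ 0.8835 -0.4684 -0.0002]
 [-0.0003  0.     -1.    ]] [0.1331 0.7587 0.6484] 0.0027588456392270188
scene 310 80 [139.1304 101.2032]
scene 390 80 [161.5783  99.3463]
scene 310 -80 [132.853   64.3136]
scene 390 -80 [154.2149  62.6428]
side 310 80 [62.0187 29.8837]
side 390 80 [40.0419 30.8862]
side 310 -80 [61.3366 59.6422]
side 390 -80 [37.5318 60.7657]
finger radial,left 0.3513932662372158 0.1119783685420277
```

View pics/c2.png

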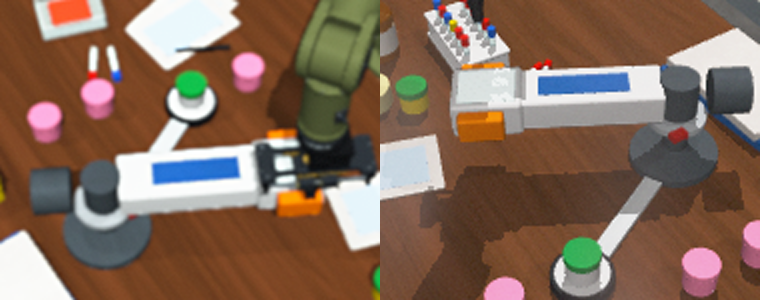

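The composite shows the closed fingers on the left (+y) side of the head, clear of it. The stage and pot are now visible in the scene view, and the predicted bumper edges match the picture to about 1 px. I'll write a boom tracker that uses the blue label.

```bash
cat >> h.py <<'E'
import cv2
def blobs(img,lo,hi,mn=25):
    m=cv2.inRange(cv2.cvtColor(img,cv2.COLOR_RGB2HSV),lo,hi);N,_,st,ce=cv2.connectedComponentsWithStats(m)
    return sorted([(int(st[i,4]),ce[i]) for i in range(1,N) if st[i,4]>mn],key=lambda t:-t[0])
def boom(d):
    "angle,radius,area of blue label (z .191) nearest radius .2"
    r=[]
    for a,c in blobs(d["pixels"],(100,150,80),(125,255,255),60):
        th,R=boomrel(ray(d,c,.191)); 
        if .1<R<.26: r.append((round(th,4),round(R,4),a))
    return r
E
python3 - <<'E'
from bench import ctrl
from h import *
for n in("scene","side"):
    d=dict(ctrl.get_image(n)); print(n,boom(d))
    for a,c in blobs(d["pixels"],(50,120,40),(75,255,255)):
        p=ray(d,c,.078); 
        if abs(p[1]+.14)<.1: print("lid",a,p,boomrel(p))
    for f in [cv2.imread(f"pics/{n}0.png")[:,:,::-1]]: print("old",boom(dict(d,pixels=np.ascontiguousarray(f))))
    # white stage top ring + black rim: silhouette of stage by projection of circle
    for th in(.48,.5,.52):
        p=AX+.34*np.array([-np.cos(th),-np.sin(th)]);print(th,proj(d,np.r_[p,.08]),proj(d,np.r_[p,.024]))
E
```

```text
scene [(np.float64(-0.4986), np.float64(0.1701), 402)]
lid 160 [ 0.48748317 -0.13557732] (np.float64(0.4882272047331521), np.float64(0.33913998442339294))
old [(np.float64(-0.4989), np.float64(0.1699), 401)]
0.48 [275.8640317  191.57462156] [275.84705281 199.8359769 ]
0.5 [274.39867088 190.95101196] [274.41289215 199.21845061]
0.52 [272.92034978 190.35168268] [272.96599405 198.62495192]
side [(np.float64(-0.4707), np.float64(0.1722), 369), (np.float64(1.8647), np.float64(0.1995), 218)]
lid 261 [ 0.48187473 -0.14128883] (np.float64(0.4951870119399454), np.float64(0.3467806086413388))
old [(np.float64(1.8667), np.float64(0.1999), 216), (np.float64(-0.4682), np.float64(0.2184), 149)]
0.48 [279.95013766 244.3694251 ] [280.22136781 254.87333656]
0.5 [281.77384701 245.21471024] [281.99091138 255.71334951]
0.52 [283.62595589 246.03387237] [283.7877839  256.52735819]
```

Call:
send_rows --steps '[{"tx": 0, "ty": 0, "tz": 0.47, "turn": 0, "grip": 0}, {"tx": 0, "ty": 0, "tz": 0.47, "turn": 0, "grip": 0}, {"tx": 0, "ty": 0, "tz": 0.47, "turn": 0, "grip": 0}, {"tx": 0, "ty": 0, "tz": 0.45, "turn": 0, "grip": 0}, {"tx": 0, "ty": 0, "tz": 0, "turn": 0, "grip": 0}, {"tx": 0, "ty": 0, "tz": 0, "turn": 0, "grip": 0}]'

```text
time: 3.2
position: [0.5306, 0.2883, 0.1622]
tool_rot: [2.693, 1.618, 0.003]
ft_force: [0.2, 0.3, 0.5]
grip_width: 0.007
grip_force: 0.0
```

Call:
send_rows --steps '[{"tx": -0.075, "ty": 0, "tz": 0, "turn": 0, "grip": 0}, {"tx": -0.075, "ty": 0, "tz": 0, "turn": 0, "grip": 0}, {"tx": -0.075, "ty": 0, "tz": 0, "turn": 0, "grip": 0}, {"tx": -0.075, "ty": 0, "tz": 0, "turn": 0, "grip": 0}, {"tx": -0.075, "ty": 0, "tz": 0, "turn": 0, "grip": 0}, {"tx": -0.075, "ty": 0, "tz": 0, "turn": 0, "grip": 0}, {"tx": -0.075, "ty": 0, "tz": 0, "turn": 0, "grip": 0}, {"tx": -0.075, "ty": 0, "tz": 0, "turn": 0, "grip": 0}, {"tx": -0.075, "ty": 0, "tz": 0, "turn": 0, "grip": 0}, {"tx": -0.075, "ty": 0, "tz": 0, "turn": 0, "grip": 0}, {"tx": -0.075, "ty": 0, "tz": 0, "turn": 0, "grip": 0}, {"tx": -0.075, "ty": 0, "tz": 0, "turn": 0, "grip": 0}]'

```text
time: 4.7
position: [0.5046, 0.2399, 0.161]
tool_rot: [2.693, 1.618, 0.0]
ft_force: [0.0, -0.4, -0.4]
grip_width: 0.005
grip_force: 0.0
```

```bash
cat > look.py <<'E'
from bench import ctrl
from h import *
s=ctrl.get_state();print(round(s["time"],3),np.round(s["position"],4),np.round(s["ft_force"],2),np.round(s["tool_rot"],3))
for n in("scene","side"):
    t=ctrl.get_state()["time"];print(n,round(t,3),[tuple(map(float,b)) for b in boom(ctrl.get_image(n))])
E
python3 look.py
```

```text
4.7 [0.5046 0.2399 0.161 ] [ 0.04 -0.37 -0.37] [2.693 1.618 0.   ]
scene 4.7 [(-0.3706, 0.1695, 389.0)]
side 4.75 [(-0.3327, 0.1726, 385.0), (1.8589, 0.1965, 225.0)]
```

Call:
send_rows --steps '[{"tx": 0.2, "ty": 0, "tz": -0.4, "turn": 0, "grip": 0}, {"tx": 0, "ty": 0, "tz": -0.7, "turn": -0.5, "grip": 0}, {"tx": 0, "ty": 0, "tz": -0.75, "turn": -1, "grip": 0}, {"tx": 0, "ty": 0, "tz": 0, "turn": -1, "grip": 0}, {"tx": 0, "ty": 0, "tz": 0, "turn": -1, "grip": 0}, {"tx": -0.6, "ty": 0, "tz": 0, "turn": 0, "grip": 0}, {"tx": -0.7, "ty": 0, "tz": 0, "turn": 0, "grip": 0}, {"tx": -0.7, "ty": 0, "tz": 0, "turn": 0, "grip": 0}, {"tx": -0.7, "ty": 0, "tz": 0, "turn": 0, "grip": 0}, {"tx": -0.7, "ty": 0, "tz": 0, "turn": 0, "grip": 0}, {"tx": -0.7, "ty": 0, "tz": 0, "turn": 0, "grip": 0}, {"tx": -0.7, "ty": 0, "tz": 0, "turn": 0, "grip": 0}]'

```text
time: 6.3
position: [0.5103, -0.0384, 0.2722]
tool_rot: [2.221, 2.221, 0.001]
ft_force: [0.4, 0.7, 0.0]
grip_width: 0.006
grip_force: 0.0
```

```bash
python3 look.py
```

```text
6.3 [ 0.5103 -0.0384  0.2722] [0.41 0.66 0.02] [2.221e+00 2.221e+00 1.000e-03]
scene 6.3 [(-0.08, 0.1683, 367.0)]
side 6.35 [(-0.0366, 0.1555, 300.0), (1.8543, 0.1897, 236.0)]
```

Call:
send_rows --steps '[{"tx": -0.65, "ty": 0.05, "tz": 0, "turn": 0, "grip": 0}, {"tx": -0.65, "ty": 0.05, "tz": 0, "turn": 0, "grip": 0}, {"tx": -0.65, "ty": 0.05, "tz": 0, "turn": 0, "grip": 0}, {"tx": -0.65, "ty": 0.05, "tz": 0, "turn": 0, "grip": 0}, {"tx": -0.65, "ty": 0, "tz": 0, "turn": 0, "grip": 0}, {"tx": 0, "ty": 0, "tz": 0.47, "turn": -0.9, "grip": 0}, {"tx": 0, "ty": 0, "tz": 0.47, "turn": -0.9, "grip": 0}, {"tx": 0, "ty": 0, "tz": 0.47, "turn": -0.9, "grip": 0}, {"tx": 0, "ty": 0, "tz": 0.45, "turn": -0.8, "grip": 0}]'

```text
time: 7.52
position: [0.5226, -0.2314, 0.1594]
tool_rot: [1.612, 2.696, 0.001]
ft_force: [0.3, 0.2, -1.0]
grip_width: 0.005
grip_force: 0.0
```

```bash
python3 look.py
```

```text
7.525 [ 0.5226 -0.2314  0.1594] [ 0.31  0.2  -1.01] [1.612e+00 2.696e+00 1.000e-03]
scene 7.525 [(0.1145, 0.1682, 358.0)]
side 7.575 [(0.1282, 0.2054, 266.0), (1.8514, 0.1886, 238.0)]
```

Call:
send_rows --steps '[{"tx": 0.25, "ty": 0, "tz": 0, "turn": 0, "grip": 0}, {"tx": 0.25, "ty": 0, "tz": 0, "turn": 0, "grip": 0}, {"tx": 0, "ty": 0, "tz": 0, "turn": 0, "grip": 0}, {"tx": 0, "ty": 0, "tz": 0, "turn": 0, "grip": 0}, {"tx": 0, "ty": 0, "tz": 0, "turn": 0, "grip": 0}, {"tx": 0, "ty": 0, "tz": 0, "turn": 0, "grip": 0}, {"tx": 0, "ty": 0, "tz": 0, "turn": 0, "grip": 0}, {"tx": 0, "ty": 0, "tz": 0, "turn": 0, "grip": 0}, {"tx": 0, "ty": 0, "tz": 0, "turn": 0, "grip": 0}]'

```text
time: 8.75
position: [0.5082, -0.2057, 0.1603]
tool_rot: [-1.618, -2.693, 0.0]
ft_force: [-0.4, -0.9, 0.8]
grip_width: 0.003
grip_force: 0.0
```

```bash
cat >> look.py <<'E'
q=np.array(s["position"][:2])-AX;print("finger contact theta R/L",np.arctan2(-q[1],-q[0])-np.arcsin(.0895/np.hypot(*q)),np.arctan2(-q[1],-q[0])+np.arcsin(.0895/np.hypot(*q)))
E
python3 look.py
```

```text
8.75 [ 0.5082 -0.2057  0.1603] [-0.37 -0.9   0.79] [-1.618 -2.693  0.   ]
scene 8.75 [(0.2872, 0.1665, 349.0)]
side 8.8 [(1.8509, 0.1889, 240.0)]
finger contact theta R/L 0.43740105994007905 0.9386152128931664
```

Call:
send_rows --steps '[{"tx": 0, "ty": 0, "tz": 0, "turn": 0, "grip": 0}, {"tx": 0, "ty": 0, "tz": 0, "turn": 0, "grip": 0}, {"tx": 0, "ty": 0, "tz": 0, "turn": 0, "grip": 0}, {"tx": 0, "ty": 0, "tz": 0, "turn": 0, "grip": 0}, {"tx": 0, "ty": 0, "tz": 0, "turn": 0, "grip": 0}, {"tx": 0, "ty": 0, "tz": 0, "turn": 0, "grip": 0}, {"tx": 0, "ty": 0, "tz": 0, "turn": 0, "grip": 0}, {"tx": -0.044, "ty": 0, "tz": 0, "turn": 0, "grip": 0}, {"tx": -0.044, "ty": 0, "tz": 0, "turn": 0, "grip": 0}, {"tx": -0.044, "ty": 0, "tz": 0, "turn": 0, "grip": 0}, {"tx": -0.044, "ty": 0, "tz": 0, "turn": 0, "grip": 0}, {"tx": -0.044, "ty": 0, "tz": 0, "turn": 0, "grip": 0}]'

```text
time: 10.35
position: [0.5146, -0.2175, 0.1604]
tool_rot: [1.618, 2.693, 0.0]
ft_force: [0.0, 0.6, -0.8]
grip_width: 0.007
grip_force: 0.1
```

Call:
send_rows --steps '[{"tx": -0.044, "ty": 0, "tz": 0, "turn": 0, "grip": 0}, {"tx": -0.044, "ty": 0, "tz": 0, "turn": 0, "grip": 0}, {"tx": -0.044, "ty": 0, "tz": 0, "turn": 0, "grip": 0}, {"tx": -0.044, "ty": 0, "tz": 0, "turn": 0, "grip": 0}]'

```text
time: 10.85
position: [0.5194, -0.2267, 0.1603]
tool_rot: [-1.618, -2.693, 0.0]
ft_force: [-0.4, -0.4, 0.1]
grip_width: 0.004
grip_force: 0.0
```

```bash
python3 look.py
```

```text
10.85 [ 0.5194 -0.2267  0.1603] [-0.4  -0.4   0.07] [-1.618 -2.693  0.   ]
scene 10.85 [(0.4913, 0.1668, 347.0)]
side 10.9 [(1.8505, 0.1891, 240.0)]
finger contact theta R/L 0.5049966088742162 0.9985886526801708
```

Call:
send_rows --steps '[{"tx": -0.044, "ty": 0, "tz": 0, "turn": 0, "grip": 0}, {"tx": -0.1, "ty": 0, "tz": 0, "turn": 0, "grip": 0}, {"tx": -0.3, "ty": 0, "tz": 0, "turn": 0, "grip": 0}]'

```text
time: 11.32
position: [0.5324, -0.2502, 0.1605]
tool_rot: [1.616, 2.694, 0.001]
ft_force: [-0.3, -0.6, 0.1]
grip_width: 0.008
grip_force: 0.0
```

```bash
python3 look.py; python3 look.py
```

```text
11.325 [ 0.5324 -0.2502  0.1605] [-0.33 -0.64  0.13] [1.616e+00 2.694e+00 1.000e-03]
scene 11.325 [(0.4953, 0.1671, 350.0)]
side 11.375 [(1.8526, 0.1901, 237.0), (0.4652, 0.2172, 158.0)]
finger contact theta R/L 0.5797037151536827 1.06326102789395
11.425 [ 0.5324 -0.253   0.1604] [-0.23 -0.72 -0.28] [ 1.621e+00  2.690e+00 -2.000e-03]
scene 11.425 [(0.4953, 0.1671, 350.0)]
side 11.475 [(1.8509, 0.1897, 239.0), (0.4677, 0.2187, 152.0)]
finger contact theta R/L 0.5860723489523769 1.0669394235788665
```

Call:
send_rows --steps '[{"tx": -0.4, "ty": 0, "tz": 0, "turn": 0, "grip": 0}, {"tx": -0.4, "ty": 0, "tz": 0, "turn": 0, "grip": 0}, {"tx": -0.5, "ty": 0, "tz": 0, "turn": 0, "grip": 0}, {"tx": -0.5, "ty": 0, "tz": 0, "turn": 0, "grip": 0}, {"tx": -0.5, "ty": 0, "tz": 0, "turn": 0, "grip": 0}, {"tx": 0, "ty": 0, "tz": 0, "turn": 0, "grip": 0}, {"tx": 0, "ty": 0, "tz": 0, "turn": 0, "grip": 0}, {"tx": 0, "ty": 0, "tz": 0, "turn": 0, "grip": 0}]'

```text
time: 12.52
position: [0.5967, -0.3706, 0.1605]
tool_rot: [-1.616, -2.694, -0.001]
ft_force: [-0.9, -0.1, 1.1]
grip_width: 0.007
grip_force: 0.0
```

```bash
python3 look.py; python3 - <<'E'
from bench import ctrl
import cv2,numpy as np
o=[]
for n,(r,c) in(("scene",(130,180)),("side",(130,180))):
    a=ctrl.get_image(n)["pixels"][r:r+150,c:c+190,::-1];o.append(cv2.resize(a,(400,316),interpolation=cv2.INTER_CUBIC))
cv2.imwrite("pics/c3.png",np.hstack(o))
E
```

```text
12.525 [ 0.5967 -0.3706  0.1605] [-0.89 -0.06  1.07] [-1.616e+00 -2.694e+00 -1.000e-03]
scene 12.525 [(0.4999, 0.1674, 351.0)]
side 12.575 [(0.4995, 0.1772, 354.0)]
finger contact theta R/L 0.9150654882498523 1.3269961461431499
```

View pics/c3.png

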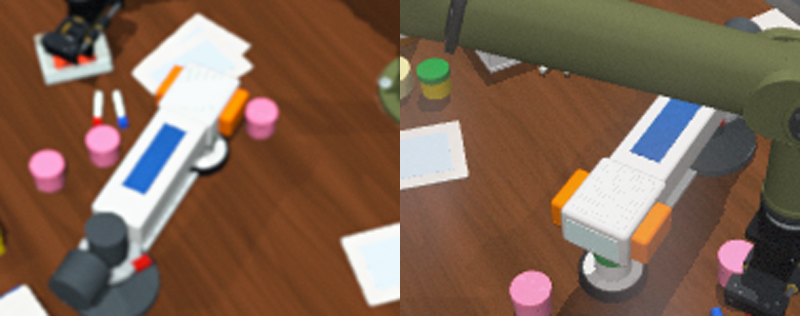

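The composite shows the head over the pot and the arm well clear. Both cameras put the boom at about 0.500 rad, against a stage at about 0.492, with a drift of about 0.004 rad/s. Now I wait.

Call:
send_rows --steps '[{"tx": 0, "ty": 0, "tz": 0, "turn": 0, "grip": 0}, {"tx": 0, "ty": 0, "tz": 0, "turn": 0, "grip": 0}, {"tx": 0, "ty": 0, "tz": 0, "turn": 0, "grip": 0}, {"tx": 0, "ty": 0, "tz": 0, "turn": 0, "grip": 0}, {"tx": 0, "ty": 0, "tz": 0, "turn": 0, "grip": 0}, {"tx": 0, "ty": 0, "tz": 0, "turn": 0, "grip": 0}, {"tx": 0, "ty": 0, "tz": 0, "turn": 0, "grip": 0}, {"tx": 0, "ty": 0, "tz": 0, "turn": 0, "grip": 0}, {"tx": 0, "ty": 0, "tz": 0, "turn": 0, "grip": 0}, {"tx": 0, "ty": 0, "tz": 0, "turn": 0, "grip": 0}, {"tx": 0, "ty": 0, "tz": 0, "turn": 0, "grip": 0}, {"tx": 0, "ty": 0, "tz": 0, "turn": 0, "grip": 0}]'

```text
time: 14.22
position: [0.5967, -0.372, 0.1604]
tool_rot: [1.618, 2.693, -0.0]
ft_force: [-0.1, 0.0, -0.2]
grip_width: 0.007
grip_force: 0.0
```

Call:
send_rows --steps '[{"tx": 0, "ty": 0, "tz": 0, "turn": 0, "grip": 0}, {"tx": 0, "ty": 0, "tz": 0, "turn": 0, "grip": 0}, {"tx": 0, "ty": 0, "tz": 0, "turn": 0, "grip": 0}, {"tx": 0, "ty": 0, "tz": 0, "turn": 0, "grip": 0}, {"tx": 0, "ty": 0, "tz": 0, "turn": 0, "grip": 0}, {"tx": 0, "ty": 0, "tz": 0, "turn": 0, "grip": 0}, {"tx": 0, "ty": 0, "tz": 0, "turn": 0, "grip": 0}, {"tx": 0, "ty": 0, "tz": 0, "turn": 0, "grip": 0}, {"tx": 0, "ty": 0, "tz": 0, "turn": 0, "grip": 0}, {"tx": 0, "ty": 0, "tz": 0, "turn": 0, "grip": 0}, {"tx": 0, "ty": 0, "tz": 0, "turn": 0, "grip": 0}, {"tx": 0, "ty": 0, "tz": 0, "turn": 0, "grip": 0}]'

```text
time: 15.72
position: [0.5967, -0.372, 0.1604]
tool_rot: [1.618, 2.693, 0.0]
ft_force: [0.2, 0.9, -0.2]
grip_width: 0.002
grip_force: 0.0
```

Call:
send_rows --steps '[{"tx": 0, "ty": 0, "tz": 0, "turn": 0, "grip": 0}, {"tx": 0, "ty": 0, "tz": 0, "turn": 0, "grip": 0}, {"tx": 0, "ty": 0, "tz": 0, "turn": 0, "grip": 0}, {"tx": 0, "ty": 0, "tz": 0, "turn": 0, "grip": 0}, {"tx": 0, "ty": 0, "tz": 0, "turn": 0, "grip": 0}, {"tx": 0, "ty": 0, "tz": 0, "turn": 0, "grip": 0}, {"tx": 0, "ty": 0, "tz": 0, "turn": 0, "grip": 0}, {"tx": 0, "ty": 0, "tz": 0, "turn": 0, "grip": 0}, {"tx": 0, "ty": 0, "tz": 0, "turn": 0, "grip": 0}, {"tx": 0, "ty": 0, "tz": 0, "turn": 0, "grip": 0}, {"tx": 0, "ty": 0, "tz": 0, "turn": 0, "grip": 0}, {"tx": 0, "ty": 0, "tz": 0, "turn": 0, "grip": 0}]'

```text
time: 17.23
position: [0.5967, -0.372, 0.1604]
tool_rot: [1.618, 2.693, 0.0]
ft_force: [-0.6, 0.2, -0.6]
grip_width: 0.003
grip_force: 0.0
```

```bash
python3 look.py
```

```text
17.225 [ 0.5967 -0.372   0.1604] [-0.63  0.19 -0.59] [1.618 2.693 0.   ]
scene 17.225 [(0.5, 0.1673, 351.0)]
side 17.275 [(0.4984, 0.1768, 342.0)]
finger contact theta R/L 0.9168911082957399 1.3276388380504052
```

The boom has stopped at 0.50 rad and stayed still and untouched for almost 5 s. Handing in.

```bash
python3 -c "
from bench import ctrl
print(ctrl.close_job())"
```

```text
the job is handed in; nothing more can be done
None
```

I handed the job in at about 17 s: the boom is at rest with its lens about 3 mm from the stage centre by camera measurement, untouched and still for almost 5 s beforehand; the hand-in returned no verdict.

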